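Mount a keyed crystal blank on the dividing head

TASK

Take the holder with the square crystal blank out of the wooden rack and mount it on the grey dividing head: feel for the angle at which the notch in its flange drops over the head's drive pin, so that the flange sits flat and fully home, pressing lightly (never more than about 25 N). Then push the locking bolt fully in over the flange and leave the holder standing free. Do not disturb the other things on the bench.

Things in the scene. Friction and masses are not known exactly. Their poses are not given: they have to be found in the camera images.
- holder: Loose aluminium holder, 0.2 kg, a square clear-glass blank cemented on top. Origin: on its axis at the flange's underside, z up. Flange 64 mm across, z 0 to 8 mm; cement disc 38 mm across up to z 11; glass block 28 x 28 mm, z 11 to 56 mm, flats square to x and y. Starts in either hole of the rack, flange flat on its top, yaw within 0.5 rad of the rack's.
- holder_grip (a point): point on the holder's axis 40 mm above the flange's underside, in the glass block: grip it hereabouts, fingers on two facing flats. Axes as the holder's.
- holder_notch (a point): middle of the ONE notch in the holder's flange, at the underside, 25 mm from the axis towards the holder's +x. The notch is 12 mm wide, cut right through the flange, open at the rim and running in to 17 mm from the axis. Axes as the holder's.
- holder_foot (a point): tip of the holder's plain round spigot below the flange: 24 mm thick, 16 mm long (this point lies 16 mm under the flange's underside), the last 5 mm tapered to 16 mm. Axes as the holder's.
- rack: Fixed light-wood block, 100 mm (x) by 200 mm (y), 32 mm high, origin at the centre of its underside. Two round holes of 27 mm, 24 mm deep, on its y axis at +52 and -52 mm.
- head: Fixed grey dividing head, origin centred under its bore on the bench, x and y its own axes. Block from x -107 to +55 mm, y -55 to +55 mm, top plate 50 mm high; a 10 mm high foot stands out up to 9 mm more. On top: a steel drive plate 88 mm across with the bore and one drive pin, and on the -x side (the robot's) the locking bolt.
- head_seat (a point): Centre of the bore's mouth, level with the flat top of the drive plate, 50 mm above the bench; z up, x and y the head's. The bore is 27 mm wide, 50 mm deep, and takes the holder's spigot. Fully home, the holder's origin lies here, flange flat on the plate, notch over the drive pin. The seat is hard: lower at 15 mm/s or less.
- pin_mid (a point): The middle of the arc on which the drive pin may stand, 25 mm from the bore's axis, at seat height; NOT the pin itself. The pin (8 mm thick, flat top, 7 mm high) stands anywhere within 1 rad about the bore's axis either side of here: its angle is not measured, and the plate is braked (0.3 N m). Off the notch the flange rests on the pin 7 mm up; over it (play 0.08 rad) it drops home.
- bolt (a joint): Locking bolt, sliding along the head's +x: 0 = out (the start), 0.024 m = fully in. Friction 2 N, stays put. Its tongue is 18 mm wide, 10 to 16 mm above the seat; the nose is 47 mm from the bore's axis when out, 23 mm when in, then 2 mm above the seated flange. A holder not home blocks it. Guide rails beside it: 12 mm above the seat, to 23 mm either side.
- bolt_post (a point): Top centre of the bolt's upright round steel post, 12 mm thick, from 16 to 48 mm above the seat: push or pinch it. It stands 72 mm from the bore's axis on the head's -x side with the bolt out, 48 mm with it in. Axes as the head's.
- round_blank: bystander: a similar holder with a ROUND glass blank (34 mm across, top 51 mm above the flange's underside) and no notch, in the rack's other hole; origin at its flange's underside
- brush: bystander: hand brush 170 mm long lying between rack and head; origin at the centre of its underside
- tape: bystander: roll of paper tape, 90 mm across, 24 mm high; origin at the centre of its underside
- tumbler: bystander: glass tumbler, 76 mm across, 90 mm high; origin at the centre of its underside
- stone: bystander: abrasive stone 100 x 25 x 18 mm; origin at the centre of its underside
- jar: bystander: white jar, 56 mm across, 70 mm high; origin at the centre of its underside
- ear_defenders: bystander: pair of red ear defenders lying down, about 170 x 145 x 72 mm; origin between the cups, on the bench

How it is judged:
On the way, in this order (a step that is already met when the one before it is completed fails the run):
1. the holder is lifted out of the rack (z of holder in the frame of rack above 0.052 m), for 0.1 s.
2. the holder is seated flat on the head, notch over the pin (horizontal distance between holder and head_seat below 0.003 m and z of holder in the frame of head_seat below 0.002 m and angle between holder's own z axis and vertical below 0.05 rad), for 0.2 s.
At the end, for the whole second after the job is handed in: The holder stands released and at rest on the head: axis within 3 mm of the bore's, flange less than 2 mm above the seat and level within 0.05 rad, and the bolt is pushed in at least 19 of its 24 mm (all of step 2 and value of joint bolt above 0.019 m and linear speed of holder below 0.02 m/s); the robot touches nothing.
It fails at once if the holder and the dividing head are pressed together with more than 45 N (contact force between holder and head above 45 N).
It fails at once if a bystander is moved by more than 30 mm (distance of any of round_blank, brush, tape, tumbler, stone, jar, ear_defenders from where it was at the start of the episode above 0.03 m).
It also fails if it takes over 64 s, if anything falls off the work surface, if the arm or the gripper's body presses on something with over 40 N, if the wrist force passes 120 N, or if a joint passes its speed limit or range.

ROBOT

A 7-joint arm with a two-finger parallel gripper is mounted at the origin on the work surface. World frame = base frame: x ahead of the robot, y to its left, z up, the work surface at z = 0. Lengths are in m, angles in rad, forces in N, time in s.
With the tool pointing down it reaches from about 0.4 to 0.85 m from the base axis. Payload 10.4 kg.
Tool frame: the origin (TCP) lies on the centre line of the jaws, within the pads' length; the fingertips stand 11 mm ahead of it and the grasp point (between the pads) lies 8 mm behind it (tip_reach is the distance from the TCP to the fingertips, in m); z points along the fingers, y is the line along which they close (so a half turn about z gives the same grasp; the last joint's range is limited). The gripper opens to 85 mm and grips with 20 to 120 N. Pads are 22 mm wide; open, the fingers measure 114 mm over their backs; the gripper's body (76 mm by 85 mm) begins 54 mm behind the grasp point. The pads swing forward as they close: fully open they stand 13 mm farther back than shut.
Start: joints at [1.16, 0.332, -0.065, 1.46, 0.022, 1.35, -0.088], TCP at [0.236, -0.579, 0.242] pointing down, gripper open.
Joint ranges: [-2.6, 2.6], [-0.5, 2.12], [-1.47, 1.34], [0.16, 2.42], [-1.27, 4.41], [0.06, 2.06], [-2.6, 2.6]. Speed limits (rad/s): [2.22, 2.22, 2.79, 2.79, 3.14, 3.14, 3.14].

INTERFACE

Orientations are given as a unit quaternion [x, y, z, w].
In Python, from workcell import get_obs, camera, hand_in, tip_reach gives the robot as it stands. The module is installed in compiled form; this text tells all that it offers.
- The arm moves only by the tool move_arm, never from a script. Its argument "plan" is a list of rows, each an object with "delta_pos": the shift along the tool's x, y, z in fractions of the full range, 1 being 0.6 m, a list of three; "turn": the turn, a rotation vector about the tool's x, y, z in parts of the range, where 1.0 means 2 pi rad, a list of three; "fingers": the closure, from 0 (fully open) to 1 (shut). A call has 1 to 12 rows; each row is the pose to reach, as a shift and turn from the pose commanded when the call began, along the tool's axes at that moment; what a row does not reach only later rows make up. A row lasts 1/8 s, in which the tool goes at most 62.5 mm and 10.7 degrees, less where a joint would pass 70% of its speed; a pose out of reach is approached as far as the arm can. No shift or turn number may pass 1 either way. A call with a gripper value outside its range is refused whole. The fingers move at their own pace and stop on an object; "force" is the grip in N (left out, the last holds). Time passes only in rows, so rows that repeat a pose let the fingers close. It gives the time, the measured TCP pose, the force, the opening and the grip force at its end, in the units of the state.
- get_obs(): the state, without advancing time (a new reading comes with each control period).
- camera(name): name is "scene" or "top" or "wrist"; returns a dict with "color" (384x512x3 uint8, red, green, blue), "range_z" (384x512 float32, m along the optical axis (not along the pixel's ray), 0 where there is no reading), "fx", "fy", "cx", "cy" (pixels), "R" (3x3) and "t" (3): a world point X has camera coordinates R X + t; the wrist camera has in their place "tool_from_camera" (4x4, takes a point from camera to tool coordinates, whose origin is the TCP and whose axes are the flange's). Camera axes: x right, y down, z forward; pixel columns grow to the right and rows downward; lengths in m; the calibration is good to about 2 mm. A picture is of the moment at which its call begins: read the wrist's pose just before it.
- hand_in(): hands the job in; it is judged then, once.
The state is a dict: "clock": time; "joint_pos": joint angles; "joint_velocities": joint speeds; "tau": joint torques, N m; "position": TCP position; "ee_rot": TCP orientation; "ft_force": force on the tool from outside, world axes, zero at the start; "torque": the same for the moment, N m; "grip_width": opening from 0.0 (shut) to 1.0 (fully open); "grasp_force": force on a finger pad.
Only numpy, scipy, OpenCV 4.12 (cv2) and the standard library are available. Lean on these libraries where they do the work, as an engineer would, in place of code of your own. Each camera call takes 0.05 s, during which the arm holds its last target. There are 200 camera calls.

## Working session

There is one attempt and no reset: what is moved stays moved. The work goes in short steps, Python scripts to look and compute and a tool call to move; the robot and the scene stay as the last step left them, time stands still between calls to the robot, and variables do not carry over. Pictures are saved under pics/ and viewed, at most 10 in all, crops included, and the job is handed in when it is done.

Besides the shell and the picture viewer there is one more tool, called after "Emit:" as name(argument=value, ...), one argument or row to a line, values as JSON. move_arm: Moves the arm, as the interface text tells. Its arguments: {"type":"object","properties":{"plan":{"type":"array","items":{"type":"object","properties":{"delta_pos":{"type":"array","items":{"type":"number"}},"turn":{"type":"array","items":{"type":"number"}},"fingers":{"type":"number"}}}},"force":{"type":"number"}},"required":["plan"]}

```bash
mkdir -p pics; cat > h.py <<'E'
import numpy as np, cv2, pickle
from workcell import get_obs, camera
from scipy.spatial.transform import Rotation as Ro
def snap(n,f):
    o=get_obs(); c=camera(n); c['obs']=o
    pickle.dump(c,open(f'pics/{f}.pkl','wb')); cv2.imwrite(f'pics/{f}.png',c['color'][:,:,::-1]); return c
def load(f): return pickle.load(open(f'pics/{f}.pkl','rb'))
def tocam(c,X): return c['R']@X+c['t']
def w(c,u,v,z=None):
    d=np.array([(u-c['cx'])/c['fx'],(v-c['cy'])/c['fy'],1.])
    if 'R' in c: R,t=c['R'].T,-c['R'].T@c['t']
    else:
        T=c['tool_from_camera'];Rt=Ro.from_quat(c['obs']['ee_rot']).as_matrix()
        R=Rt@T[:3,:3];t=Rt@T[:3,3]+np.array(c['obs']['position'])
    r=R@d
    s=(z-t[2])/r[2] if z is not None else c['range_z'][int(v),int(u)]
    return t+s*r
E
python3 - <<'E'
from h import *
for n in('scene','top'): snap(n,n+'0')
print(get_obs())
E
```

```text
{'clock': 0.1, 'joint_pos': array([ 1.16043413,  0.33280493, -0.06469714,  1.46087234,  0.02160774,
        1.34989445, -0.08848919]), 'joint_velocities': array([-0.0012362 , -0.00282504, -0.00036592, -0.00112517,  0.00047476,
        0.00057059,  0.0002707 ]), 'tau': array([ 1.78443253e-03, -6.26748204e+01,  4.93746239e-02, -3.92429996e+01,
        1.63119973e-02,  6.99374388e-03,  9.43947998e-05]), 'position': array([ 0.23619358, -0.57829855,  0.24159065]), 'ee_rot': array([ 9.81260832e-01,  1.92683074e-01, -1.56322015e-04, -6.22353003e-04]), 'ft_force': array([ 0.00966771, -0.76550537,  0.12422699]), 'torque': array([ 0.0488617 , -0.03789881,  0.01260384]), 'grasp_force': 0.0, 'grip_width': 0.9984706072639501}
```

View pics/top0.png

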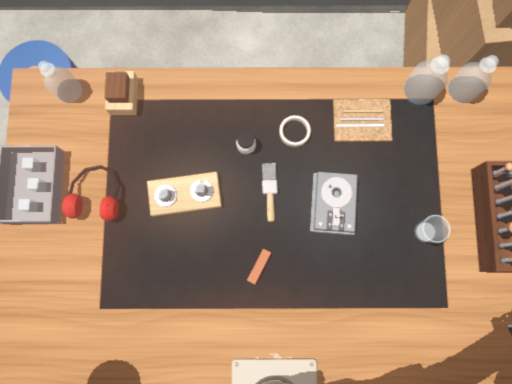

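View pics/scene0.png

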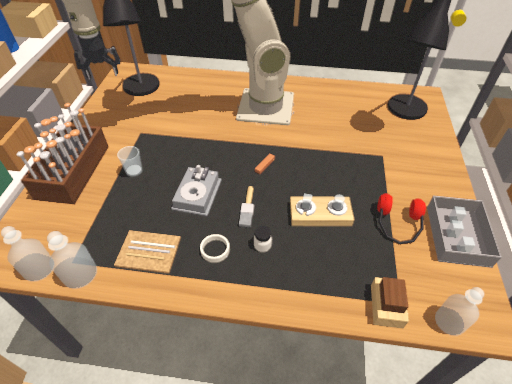

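The top view shows the rack at (185,194), with holders at (166,195) and (202,189). The head's bore is near (337,193), its bolt is toward the robot at (337,215), and the brush is at (270,190). Next I'll enlarge the rack and head.

```bash
python3 - <<'E'
from h import *
t=load('top0');s=load('scene0')
def crop(c,x,y,w_,h_,k): return cv2.resize(c['color'][y:y+h_,x:x+w_,::-1],None,fx=k,fy=k,interpolation=cv2.INTER_CUBIC)
a=crop(t,145,165,80,55,5);b=crop(t,302,165,64,76,5);d=crop(s,285,185,80,50,5);
img=np.zeros((590,800,3),np.uint8);img[:275,:400]=a;img[:380,420:740]=b;img[300:550,:400]=d
cv2.imwrite('pics/c0.png',img)
for n,u,v in [('L',166,195),('R',202,189),('rack',184,194),('head',325,190),('bore',337,193),('post',337,212)]:
    print(n,w(t,u,v).round(4))
print(t['fx'],-t['R'].T@t['t'],t['R'])
E
```

```text
L [0.5589 0.2934 0.0868]
R [0.5746 0.1942 0.0918]
rack [0.5716 0.2531 0.0311]
head [ 0.5796 -0.1488  0.0474]
bore [ 0.578  -0.1891  0.0083]
post [ 0.5148 -0.1787  0.0608]
470.3288991348391 [0.33358202 0.03630928 1.35739286] [[-0.0012047  -0.99999762 -0.00181792]
 [-0.98456763  0.00150425 -0.17499805]
 [ 0.17500037  0.00157904 -0.9845671 ]]
```

View pics/c0.png

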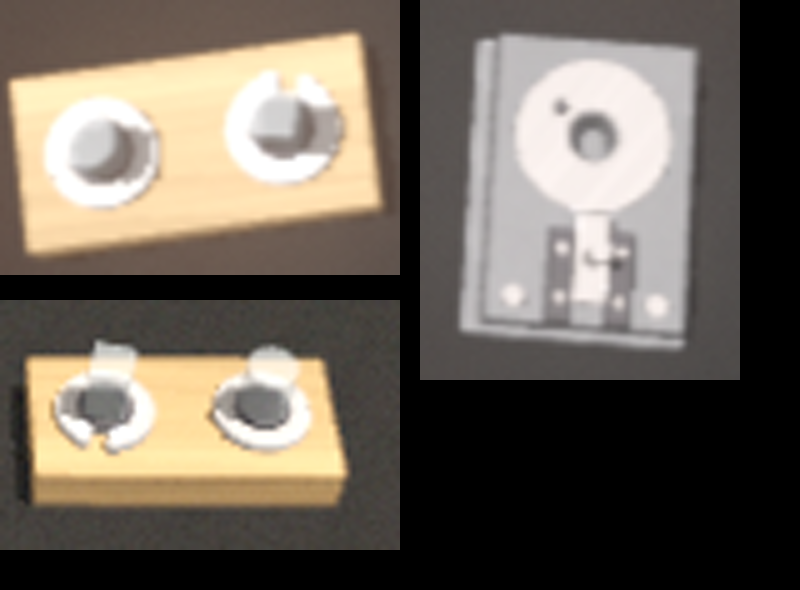

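The left crop shows the square blank on the right-hand side of the rack, at top pixel (202,190), with its notch pointing to world +x. On the drive plate there is a dark spot 25 mm from the bore, at top pixel (330,186), which is probably the pin. I'll look at the head with the wrist camera on the way over.

The rows are not in the units I measure in: shifts go in shares of 0.6 m and turns go in shares of 2 pi rad. I convert before sending: 0.456 m / 0.6 = 0.76, 0.435 m / 0.6 = 0.725, -1.18 rad / 6.2832 = -0.1878.

Emit:
move_arm(
  plan=[
    {"delta_pos": [0.0833,-0.0433,0],"turn": [0,0,-0.0207]},
    {"delta_pos": [0.1667,-0.0833,0],"turn": [0,0,-0.0414]},
    {"delta_pos": [0.25,-0.1283,0],"turn": [0,0,-0.0621]},
    {"delta_pos": [0.3333,-0.1667,0],"turn": [0,0,-0.0828]},
    {"delta_pos": [0.4167,-0.2133,0],"turn": [0,0,-0.1035]},
    {"delta_pos": [0.5,-0.255,0],"turn": [0,0,-0.1241]},
    {"delta_pos": [0.5833,-0.3,0],"turn": [0,0,-0.1448]},
    {"delta_pos": [0.6667,-0.34,0],"turn": [0,0,-0.1655]},
    {"delta_pos": [0.725,-0.37,0],"turn": [0,0,-0.1798]},
    {"delta_pos": [0.76,-0.3883,0],"turn": [0,0,-0.1878]},
    {"delta_pos": [0.76,-0.3883,0],"turn": [0,0,-0.1878]},
    {"delta_pos": [0.76,-0.3883,0],"turn": [0,0,-0.1878]},
  ],
)

```text
validation failed for argument at $.pl...
```

```bash
python3 - <<'E'
from h import *
c=snap('wrist','w1');print(c['obs']['position'],c['obs']['ee_rot'],c['tool_from_camera'],c['fx'])
E
```

```text
[ 0.23619358 -0.57829855  0.24159065] [ 9.81260832e-01  1.92683074e-01 -1.56322015e-04 -6.22353003e-04] [[-9.56233768e-04 -9.58805297e-01 -2.84062473e-01  7.22562080e-02]
 [ 9.99999449e-01 -1.04015797e-03  1.44601059e-04  8.52734026e-04]
 [-4.34114108e-04 -2.84062179e-01  9.58805763e-01 -1.31687860e-01]
 [ 0.00000000e+00  0.00000000e+00  0.00000000e+00  1.00000000e+00]] 274.13119096280286
```

View pics/w1.png

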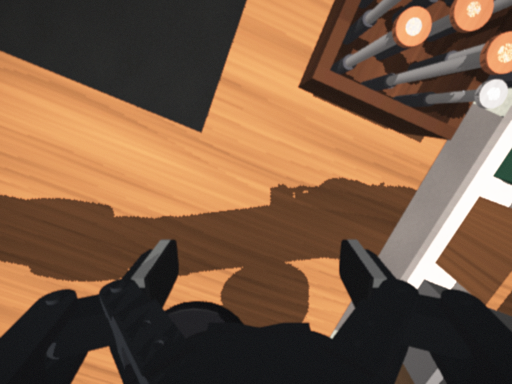

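The move was refused because of the row format, so I'll add the fingers value. This picture is still from the start pose and shows only bench and fingers.

Scaled: 0.456 m / 0.6 = 0.76, 0.435 m / 0.6 = 0.725, -0.13 rad / 6.2832 = -0.0207.

Emit:
move_arm(
  plan=[
    {"delta_pos": [0.0833,-0.0433,0],"turn": [0,0,-0.0207],"fingers": 0.0},
    {"delta_pos": [0.1667,-0.0833,0],"turn": [0,0,-0.0414],"fingers": 0.0},
    {"delta_pos": [0.25,-0.1283,0],"turn": [0,0,-0.0621],"fingers": 0.0},
    {"delta_pos": [0.3333,-0.1667,0],"turn": [0,0,-0.0828],"fingers": 0.0},
    {"delta_pos": [0.4167,-0.2133,0],"turn": [0,0,-0.1035],"fingers": 0.0},
    {"delta_pos": [0.5,-0.255,0],"turn": [0,0,-0.1241],"fingers": 0.0},
    {"delta_pos": [0.5833,-0.3,0],"turn": [0,0,-0.1448],"fingers": 0.0},
    {"delta_pos": [0.6667,-0.34,0],"turn": [0,0,-0.1655],"fingers": 0.0},
    {"delta_pos": [0.725,-0.37,0],"turn": [0,0,-0.1798],"fingers": 0.0},
    {"delta_pos": [0.76,-0.3883,0],"turn": [0,0,-0.1878],"fingers": 0.0},
    {"delta_pos": [0.76,-0.3883,0],"turn": [0,0,-0.1878],"fingers": 0.0},
    {"delta_pos": [0.76,-0.3883,0],"turn": [0,0,-0.1878],"fingers": 0.0},
  ],
  force=40,
)

```text
clock: 1.65
position: [0.5696, -0.1922, 0.2421]
ee_rot: [0.709, 0.705, -0.001, 0.0]
ft_force: [-0.1, -0.2, -0.8]
grip_width: 0.998
grasp_force: 0.0
```

```bash
python3 - <<'E'
from h import *
c=snap('wrist','w2')
im=c['color'][0:300,80:440,::-1]
cv2.imwrite('pics/w2c.png',cv2.resize(im,None,fx=2,fy=2,interpolation=cv2.INTER_CUBIC))
E
```

```text
(no output)
```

View pics/w2c.png

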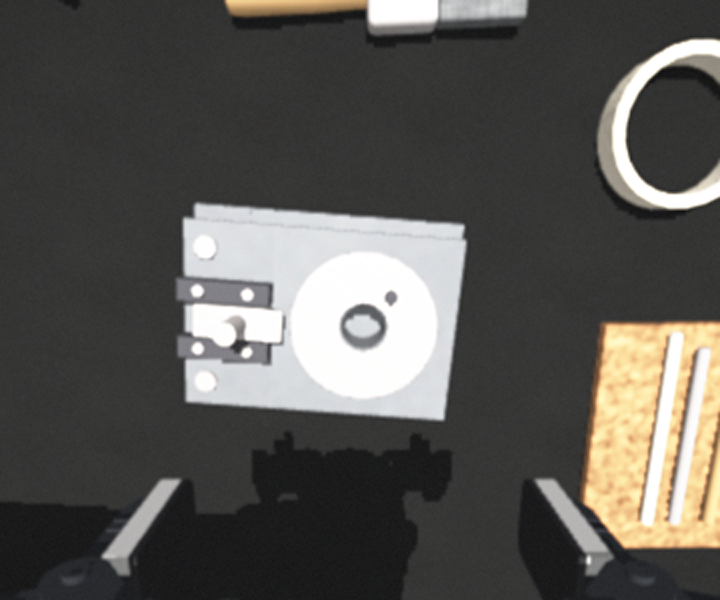

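The head is seen from above: bore and drive plate are centred at crop pixel (364,325), the pin is the dark dot at (391,298), the post is near (228,332), and the tape is at upper right.

```bash
python3 - <<'E'
from h import *
c=load('w2')
P=lambda a,b,z:w(c,80+a/2-.25,b/2-.25,z)
# plate: segment bright
g=cv2.cvtColor(c['color'],cv2.COLOR_RGB2GRAY)
m=((g>225).astype(np.uint8)); m[:,:222]=0
n,l,st,ce=cv2.connectedComponentsWithStats(m)
k=l[163,290]; 
k=[i for i in range(1,n) if 2500<st[i,4]<6000]; print(st[k])
cn,_=cv2.findContours((l==k[0]).astype(np.uint8),0,2)
e=cv2.fitEllipse(cn[0]);print(e)
b=w(c,*e[0],.05);print('plate',b,'manual',P(364.5,325,.05))
d=g[120:175,225:300];
m=((g<120).astype(np.uint8));m[:120]=0;m[180:]=0;m[:,:230]=0;m[:,298:]=0
n,l,st,ce=cv2.connectedComponentsWithStats(m);print(st,ce)
for z in(.05,.057):
    p=P(391,298,z);print('pin',z,p,np.hypot(*(p-b)[:2]),np.arctan2(*(p-b)[1::-1]))
print('range at pin/plate',[w(c,80+a/2,y/2)[2].round(4) for a,y in((391,298),(391,294),(391,302),(340,290),(400,330))])
for a in [((184,218),(465,240)),((186,401),(445,419)),((465,240),(445,419))]:
    q=P(*a[1],.05)-P(*a[0],.05);print('edge',np.arctan2(q[1],q[0]),np.hypot(*q[:2]))
q=[P(*a,.05) for a in((465,240),(445,419),(184,218))];print('mid x+ edge',(q[0]+q[1])/2-b)
t=load('top0')
b2=w(t,336.8,192.2,.05)
p=w(t,330-.1,186.1,.057);print('top',b2,p,np.arctan2(*(p-b2)[1::-1]))
print('holder top est',w(t,201.8,190.3,.04),w(t,202.3,182,.04))
E
```

```text
[[ 222  116   77   84 4171]]
((259.783935546875, 159.19198608398438), (71.45805358886719, 83.47248840332031), 151.67959594726562)
plate [ 0.57156558 -0.174748    0.05      ] manual [ 0.57418684 -0.17843395  0.05      ]
[[     0      0    512    384 196487]
 [   251    153     21     19    121]] [[255.49578344 191.51971886]
 [262.34710744 159.47933884]]
pin 0.05 [ 0.58981266 -0.16252526  0.05      ] 0.021962501171963893 0.5902007737119189
pin 0.057 [ 0.58939517 -0.16162007  0.057     ] 0.022141301567057254 0.6346755059946634
range at pin/plate [np.float64(0.0578), np.float64(0.0574), np.float64(0.0574), np.float64(0.0497), np.float64(0.0503)]
edge -0.08220304538788835 0.1597192875720052
edge -0.08019801564889835 0.1617841852791803
edge -1.6373532115039986 0.1086219175681835
mid x+ edge [ 0.05650448 -0.0093249   0.        ]
top [ 0.57274599 -0.18163595  0.05      ] [ 0.58896114 -0.16156785  0.057     ] 0.8911923903220809
holder top est [0.58067212 0.20119941 0.04      ] [0.60481436 0.20025357 0.04      ]
```

Scaled: 0.393 m / 0.6 = 0.655, 0.013 m / 0.6 = 0.0217.

Emit:
move_arm(
  plan=[
    {"delta_pos": [0.0833,0,0],"turn": [0,0,0],"fingers": 0.0},
    {"delta_pos": [0.1833,0,0],"turn": [0,0,0],"fingers": 0.0},
    {"delta_pos": [0.2833,0,0],"turn": [0,0,0],"fingers": 0.0},
    {"delta_pos": [0.3833,0,0],"turn": [0,0,0],"fingers": 0.0},
    {"delta_pos": [0.4833,0,0],"turn": [0,0,0],"fingers": 0.0},
    {"delta_pos": [0.5833,0,0],"turn": [0,0,0],"fingers": 0.0},
    {"delta_pos": [0.655,0.0217,0],"turn": [0,0,0],"fingers": 0.0},
    {"delta_pos": [0.655,0.0217,0],"turn": [0,0,0],"fingers": 0.0},
    {"delta_pos": [0.655,0.0217,0],"turn": [0,0,0],"fingers": 0.0},
  ],
)

```text
clock: 2.82
position: [0.585, 0.2006, 0.2421]
ee_rot: [0.709, 0.705, -0.0, 0.0]
ft_force: [0.3, -0.8, 0.7]
grip_width: 1.003
grasp_force: 0.0
```

```bash
python3 - <<'E'
from h import *
c=snap('wrist','w3');print(c['obs']['position'],c['obs']['ee_rot'])
im=c['color'][60:260,140:400,::-1]
cv2.imwrite('pics/w3c.png',cv2.resize(im,None,fx=3,fy=3,interpolation=cv2.INTER_CUBIC)[:, :])
E
```

```text
[0.58499306 0.20061209 0.24210878] [ 7.09003464e-01  7.05204748e-01 -4.26748778e-04  4.12047230e-04]
```

View pics/w3c.png

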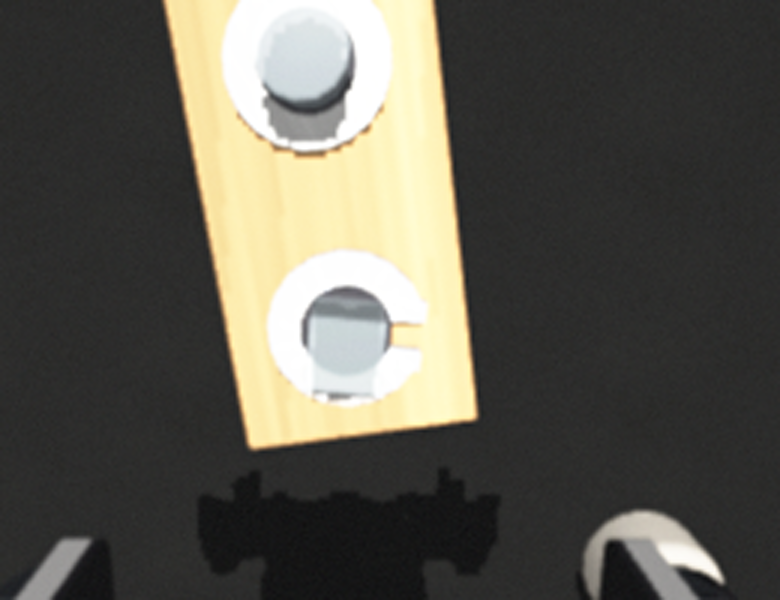

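The square holder's flange is centred at crop pixel (347,329), its notch points right at (405,335), and the glass flats are nearly square to the image. The jar's edge shows at lower right, near (650,545).

```bash
python3 - <<'E'
from h import *
c=load('w3')
P=lambda a,b,z:w(c,140+a/3-.33,60+b/3-.33,z)
b=P(347.5,328.5,.04);n=P(407,335.5,.04);print(b,n,np.arctan2(*(n-b)[1::-1]))
for A,B in [((313,393),(375,395)),((309,318),(387,320)),((268,0),(268,1))][:2]:
    for z in (.088,.043):
        q=P(*B,z)-P(*A,z);print(z,P(*A,z),P(*B,z),np.arctan2(q[1],q[0]),np.hypot(*q[:2]))
r=[P(*a,.032) for a in((250,449),(477,418),(165,0),(433,0))]
print('rack yaw',[np.arctan2(*(q)[1::-1]) for q in (r[1]-r[0],)], 'side',[np.arctan2(-q[0],q[1]) for q in(r[2]-r[0],r[3]-r[1])])
m=(r[0]+r[1])/2; y=np.mean([np.arctan2(-q[0],q[1]) for q in(r[2]-r[0],r[3]-r[1])]);print('hole',m+.048*np.array([-np.sin(y),np.cos(y),0]))
print('jar top',P(645,520,.07),w(c,140+645/3,60+530/3))
t=load('top0');print('jar',w(t,246,139,.07))
E
```

```text
[0.58174436 0.20393659 0.04      ] [0.60632694 0.2008369  0.04      ] -0.12543089273396868
0.088 [0.56962727 0.19012935 0.088     ] [0.59203893 0.18923468 0.088     ] -0.039898713937840266 0.022429512095949098
0.043 [0.56708916 0.17720118 0.043     ] [0.59303071 0.17616559 0.043     ] -0.039898713937840745 0.025962215850174403
0.088 [0.56880468 0.21760032 0.088     ] [0.59625924 0.21671294 0.088     ] -0.0323103751730887 0.027468898822701787
0.043 [0.56613701 0.20899889 0.043     ] [0.59791573 0.20797175 0.043     ] -0.03231037517308954 0.031795318478210766
rack yaw [np.float64(0.13693902227808913)] side [np.float64(0.13415211778244165), np.float64(0.13493129752634758)]
hole [0.5815098  0.20294084 0.032     ]
jar top [0.70118261 0.13089931 0.07      ] [0.72089915 0.10234204 0.0207446 ]
jar [0.72307841 0.07485899 0.07      ]
```

Scaled: 0.176 m / 0.6 = 0.2933, 0.04 m / 0.6 = 0.0667, 0.035 rad / 6.2832 = 0.0056.

Emit:
move_arm(
  plan=[
    {"delta_pos": [0.0033,-0.0058,0.0667],"turn": [0,0,0.0056],"fingers": 0.0},
    {"delta_pos": [0.004,-0.0058,0.15],"turn": [0,0,0.0056],"fingers": 0.0},
    {"delta_pos": [0.004,-0.0058,0.225],"turn": [0,0,0.0056],"fingers": 0.0},
    {"delta_pos": [0.004,-0.0058,0.275],"turn": [0,0,0.0056],"fingers": 0.0},
    {"delta_pos": [0.004,-0.0058,0.2933],"turn": [0,0,0.0056],"fingers": 0.0},
    {"delta_pos": [0.004,-0.0058,0.2933],"turn": [0,0,0.0056],"fingers": 0.4},
    {"delta_pos": [0.004,-0.0058,0.2933],"turn": [0,0,0.0056],"fingers": 0.8},
    {"delta_pos": [0.004,-0.0058,0.2933],"turn": [0,0,0.0056],"fingers": 0.8},
    {"delta_pos": [0.004,-0.0058,0.2933],"turn": [0,0,0.0056],"fingers": 0.8},
    {"delta_pos": [0.004,-0.0058,0.2933],"turn": [0,0,0.0056],"fingers": 0.8},
  ],
  force=40,
)

```text
clock: 4.12
position: [0.5818, 0.2051, 0.0676]
ee_rot: [0.72, 0.694, 0.001, 0.001]
ft_force: [-1.4, -0.8, 7.5]
grip_width: 0.324
grasp_force: 39.2
```

Scaled: -0.1 m / 0.6 = -0.1667, -0.09 m / 0.6 = -0.15.

Emit:
move_arm(
  plan=[
    {"delta_pos": [0,0,-0.0133],"turn": [0,0,0],"fingers": 0.8},
    {"delta_pos": [0,0,-0.0333],"turn": [0,0,0],"fingers": 0.8},
    {"delta_pos": [0,0,-0.0667],"turn": [0,0,0],"fingers": 0.8},
    {"delta_pos": [0,0,-0.1083],"turn": [0,0,0],"fingers": 0.8},
    {"delta_pos": [0,0,-0.15],"turn": [0,0,0],"fingers": 0.8},
    {"delta_pos": [0,0,-0.1667],"turn": [0,0,0],"fingers": 0.8},
    {"delta_pos": [0,0,-0.1667],"turn": [0,0,0],"fingers": 0.8},
    {"delta_pos": [0,0,-0.1667],"turn": [0,0,0],"fingers": 0.8},
  ],
)

```text
clock: 5.12
position: [0.5806, 0.2046, 0.1653]
ee_rot: [0.72, 0.694, -0.001, -0.0]
ft_force: [0.8, 0.1, -1.9]
grip_width: 0.326
grasp_force: 38.9
```

```bash
python3 - <<'E'
from h import *
c=snap('wrist','w4');print(c['obs']['position'],c['obs']['ee_rot'],c['obs']['ft_force'],c['obs']['torque'])
R=Ro.from_quat(c['obs']['ee_rot']).as_matrix();print(R.round(4))
im=c['color'][150:384,120:400,::-1]
cv2.imwrite('pics/w4c.png',cv2.resize(im,None,fx=2.5,fy=2.5,interpolation=cv2.INTER_CUBIC))
E
```

```text
[0.58064633 0.20462787 0.16533367] [ 7.20422881e-01  6.93534698e-01 -6.52729905e-04 -2.62444051e-04] [ 0.76466361  0.08633435 -1.90173573] [-0.02258913 -0.02887641  0.02340732]
[[ 3.800e-02  9.993e-01 -1.300e-03]
 [ 9.993e-01 -3.800e-02 -5.000e-04]
 [-6.000e-04 -1.300e-03 -1.000e+00]]
```

View pics/w4c.png

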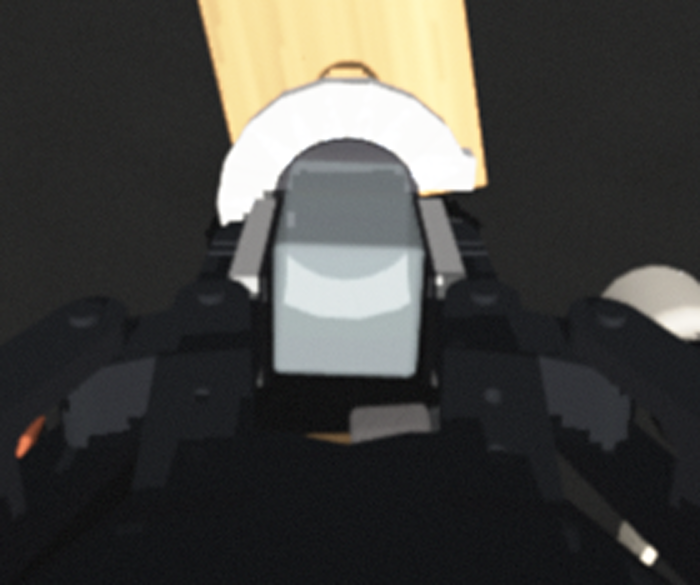

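The holder hangs straight in the jaws. The far flange rim is at crop pixel (350,80), and the glass top runs from v=243 to v=375, with the notch to the right.

```bash
python3 - <<'E'
from h import *
c=load('w4');T=c['tool_from_camera']
def tool(a,b,z):
    u,v=120+a/2.5-.3,150+b/2.5-.3
    d=T[:3,:3]@np.array([(u-c['cx'])/c['fx'],(v-c['cy'])/c['fy'],1.]);s=(z-T[2,3])/d[2];return (T[:3,3]+s*d).round(4)
print('rim +x',tool(350,80,.0276), 'rim left',tool(218,200,.0276))
print('top face',tool(275,243,-.0204),tool(422,245,-.0204),tool(275,375,-.0204),tool(415,376,-.0204))
print('range flange z', )
for a,b in((300,110),(400,110),(260,150)):
    u,v=int(120+a/2.5),int(150+b/2.5);z=c['range_z'][v,u]
    print((T[:3,:3]@(z*np.array([(u-c['cx'])/c['fx'],(v-c['cy'])/c['fy'],1.]))+T[:3,3]).round(4))
E
```

```text
rim +x [0.0314 0.0011 0.0276] rim left [ 0.0003 -0.0322  0.0276]
top face [ 0.0133 -0.0126 -0.0204] [ 0.0129  0.0139 -0.0204] [-0.0147 -0.0134 -0.0204] [-0.0149  0.0134 -0.0204]
range flange z
[ 0.0238 -0.0108  0.0275]
[0.0236 0.0135 0.028 ]
[ 0.0137 -0.0208  0.0269]
```

Scaled: -0.3836 m / 0.6 = -0.6393, 0.007 m / 0.6 = 0.0117, -0.883 rad / 6.2832 = -0.1405.

Emit:
move_arm(
  plan=[
    {"delta_pos": [-0.0333,0,0],"turn": [0,0,-0.008],"fingers": 0.8},
    {"delta_pos": [-0.1,0.0017,0],"turn": [0,0,-0.0223],"fingers": 0.8},
    {"delta_pos": [-0.175,0.0033,0],"turn": [0,0,-0.0382],"fingers": 0.8},
    {"delta_pos": [-0.25,0.005,0],"turn": [0,0,-0.0557],"fingers": 0.8},
    {"delta_pos": [-0.325,0.0067,0],"turn": [0,0,-0.0732],"fingers": 0.8},
    {"delta_pos": [-0.4,0.0083,0],"turn": [0,0,-0.0907],"fingers": 0.8},
    {"delta_pos": [-0.475,0.01,0],"turn": [0,0,-0.1082],"fingers": 0.8},
    {"delta_pos": [-0.55,0.0117,0],"turn": [0,0,-0.1225],"fingers": 0.8},
    {"delta_pos": [-0.6083,0.0117,0],"turn": [0,0,-0.1337],"fingers": 0.8},
    {"delta_pos": [-0.6393,0.0117,0],"turn": [0,0,-0.1405],"fingers": 0.8},
    {"delta_pos": [-0.6393,0.0117,0],"turn": [0,0,-0.1405],"fingers": 0.8},
    {"delta_pos": [-0.6393,0.0117,0],"turn": [0,0,-0.1405],"fingers": 0.8},
  ],
)

```text
clock: 6.68
position: [0.5735, -0.1771, 0.1659]
ee_rot: [0.355, 0.935, 0.0, -0.0]
ft_force: [-0.0, 0.2, -1.9]
grip_width: 0.329
grasp_force: 38.9
```

```bash
python3 - <<'E'
from h import *
o=get_obs();print(o['clock'],o['position'],o['ee_rot'],o['ft_force'])
R=Ro.from_quat(o['ee_rot']).as_matrix();print(R.round(4))
c=snap('wrist','w5')
im=c['color'][100:340,100:412,::-1]
cv2.imwrite('pics/w5c.png',cv2.resize(im,None,fx=2.5,fy=2.5,interpolation=cv2.INTER_CUBIC))
E
```

```text
6.675 [ 0.573502   -0.17713234  0.16594382] [ 3.54777245e-01  9.34950714e-01  3.52648317e-04 -3.79822265e-04] [-0.03080219  0.23691326 -1.85221675]
[[-7.483e-01  6.634e-01 -5.000e-04]
 [ 6.634e-01  7.483e-01  9.000e-04]
 [ 1.000e-03  4.000e-04 -1.000e+00]]
```

View pics/w5c.png

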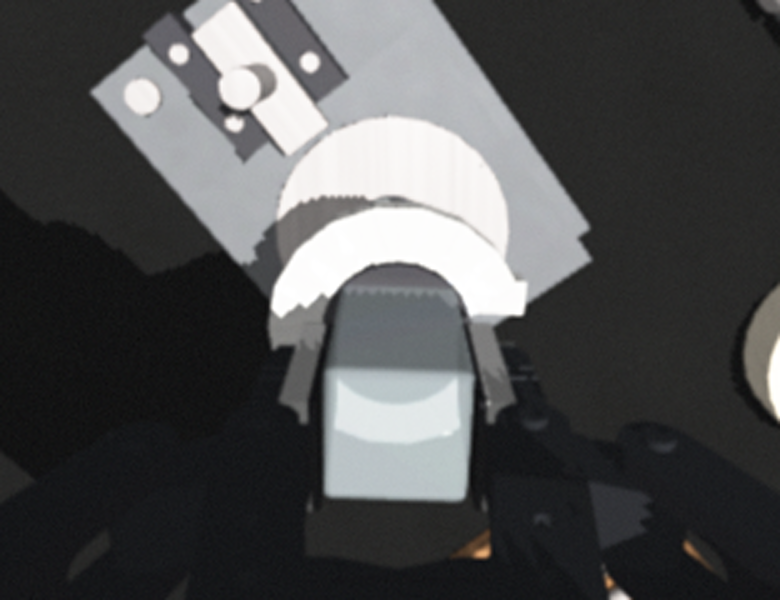

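The holder is over the drive plate with its notch to the right. The plate's far rim is at crop pixel (393,115), with sides at 278 and 508, and the far flange rim is at (397,207).

```bash
python3 - <<'E'
from h import *
c=load('w5');T=c['tool_from_camera']
def tool(a,b,z):
    u,v=100+a/2.5-.3,100+b/2.5-.3
    d=T[:3,:3]@np.array([(u-c['cx'])/c['fx'],(v-c['cy'])/c['fy'],1.]);s=(z-T[2,3])/d[2];return (T[:3,3]+s*d)
print('holder rim',tool(397,207,.0276).round(4))
A=[(393,115),(278,215),(508,215),(330,130),(455,129),(297,165),(493,170)]
p=np.array([tool(*a,.116)[:2] for a in A]);print(p.round(4))
from scipy.optimize import least_squares
f=least_squares(lambda q:np.hypot(*(p-q).T)-.044,[0,0]);print(f.x,f.fun.round(4))
E
```

```text
holder rim [ 0.0309 -0.0004  0.0276]
[[ 0.0425 -0.0018]
 [ 0.0054 -0.0449]
 [ 0.0053  0.0411]
 [ 0.0371 -0.0245]
 [ 0.0374  0.0206]
 [ 0.0243 -0.037 ]
 [ 0.0224  0.0348]]
[-0.00119063 -0.00180729] [-0.0003 -0.0004 -0.0006  0.0005  0.0006 -0.0005 -0.0004]
```

Scaled: 0.06 m / 0.6 = 0.1, -0.0018 m / 0.6 = -0.003, 0.01 rad / 6.2832 = 0.0016.

Emit:
move_arm(
  plan=[
    {"delta_pos": [-0.0005,-0.003,0.02],"turn": [0,0,0.0016],"fingers": 0.8},
    {"delta_pos": [-0.0005,-0.003,0.05],"turn": [0,0,0.0016],"fingers": 0.8},
    {"delta_pos": [-0.0005,-0.003,0.075],"turn": [0,0,0.0016],"fingers": 0.8},
    {"delta_pos": [-0.0005,-0.003,0.0917],"turn": [0,0,0.0016],"fingers": 0.8},
    {"delta_pos": [-0.0005,-0.003,0.1],"turn": [0,0,0.0016],"fingers": 0.8},
    {"delta_pos": [-0.0005,-0.003,0.1],"turn": [0,0,0.0016],"fingers": 0.8},
    {"delta_pos": [-0.0005,-0.003,0.1],"turn": [0,0,0.0016],"fingers": 0.8},
  ],
)

```text
clock: 7.6
position: [0.5729, -0.1803, 0.1068]
ee_rot: [0.36, 0.933, 0.0, 0.0]
ft_force: [0.1, -0.9, -2.5]
grip_width: 0.326
grasp_force: 38.8
```

Scaled: 0.003 m / 0.6 = 0.005, 0.002 m / 0.6 = 0.0033.

Emit:
move_arm(
  plan=[
    {"delta_pos": [0,0,0.0033],"turn": [0,0,0],"fingers": 0.8},
    {"delta_pos": [0,0,0.005],"turn": [0,0,0],"fingers": 0.8},
    {"delta_pos": [0,0,0.005],"turn": [0,0,0],"fingers": 0.8},
  ],
)

```text
clock: 7.98
position: [0.5725, -0.1802, 0.1033]
ee_rot: [0.36, 0.933, -0.0, -0.0]
ft_force: [0.4, 0.3, -2.0]
grip_width: 0.323
grasp_force: 38.8
```

Scaled: 0.0085 m / 0.6 = 0.0142, 0.0009 m / 0.6 = 0.0015.

Emit:
move_arm(
  plan=[
    {"delta_pos": [0.0013,0.0015,0],"turn": [0,0,0],"fingers": 0.8},
    {"delta_pos": [0.0013,0.0015,0.0025],"turn": [0,0,0],"fingers": 0.8},
    {"delta_pos": [0.0013,0.0015,0.005],"turn": [0,0,0],"fingers": 0.8},
    {"delta_pos": [0.0013,0.0015,0.0075],"turn": [0,0,0],"fingers": 0.8},
    {"delta_pos": [0.0013,0.0015,0.01],"turn": [0,0,0],"fingers": 0.8},
    {"delta_pos": [0.0013,0.0015,0.0125],"turn": [0,0,0],"fingers": 0.8},
    {"delta_pos": [0.0013,0.0015,0.0142],"turn": [0,0,0],"fingers": 0.8},
    {"delta_pos": [0.0013,0.0015,0.0142],"turn": [0,0,0],"fingers": 0.8},
  ],
)

```text
clock: 8.98
position: [0.5725, -0.179, 0.0947]
ee_rot: [0.36, 0.933, -0.0, -0.0]
ft_force: [0.3, -1.0, -1.8]
grip_width: 0.324
grasp_force: 38.8
```

Scaled: 0.003 m / 0.6 = 0.005, 0.0025 m / 0.6 = 0.0042.

Emit:
move_arm(
  plan=[
    {"delta_pos": [0,0,0.0017],"turn": [0,0,0],"fingers": 0.8},
    {"delta_pos": [0,0,0.0033],"turn": [0,0,0],"fingers": 0.8},
    {"delta_pos": [0,0,0.0042],"turn": [0,0,0],"fingers": 0.8},
    {"delta_pos": [0,0,0.005],"turn": [0,0,0],"fingers": 0.8},
    {"delta_pos": [0,0,0.005],"turn": [0,0,0],"fingers": 0.8},
  ],
)

```text
clock: 9.6
position: [0.5725, -0.1791, 0.0918]
ee_rot: [0.36, 0.933, -0.0, -0.0]
ft_force: [0.2, 0.5, -2.4]
grip_width: 0.327
grasp_force: 38.8
```

Scaled: 0.002 m / 0.6 = 0.0033, 0.0015 m / 0.6 = 0.0025.

Emit:
move_arm(
  plan=[
    {"delta_pos": [0,0,0.0008],"turn": [0,0,0],"fingers": 0.8},
    {"delta_pos": [0,0,0.0017],"turn": [0,0,0],"fingers": 0.8},
    {"delta_pos": [0,0,0.0025],"turn": [0,0,0],"fingers": 0.8},
    {"delta_pos": [0,0,0.0033],"turn": [0,0,0],"fingers": 0.8},
    {"delta_pos": [0,0,0.0033],"turn": [0,0,0],"fingers": 0.8},
  ],
)

```text
clock: 10.22
position: [0.5725, -0.179, 0.0898]
ee_rot: [0.36, 0.933, -0.0, -0.0]
ft_force: [0.2, 0.7, -1.9]
grip_width: 0.325
grasp_force: 38.8
```

No contact at a flange height below the pin's top, so the notch seems to be over the pin. I'll go on down gently.

Scaled: 0.003 m / 0.6 = 0.005, 0.0024 m / 0.6 = 0.004.

Emit:
move_arm(
  plan=[
    {"delta_pos": [0,0,0.0013],"turn": [0,0,0],"fingers": 0.8},
    {"delta_pos": [0,0,0.0027],"turn": [0,0,0],"fingers": 0.8},
    {"delta_pos": [0,0,0.004],"turn": [0,0,0],"fingers": 0.8},
    {"delta_pos": [0,0,0.005],"turn": [0,0,0],"fingers": 0.8},
    {"delta_pos": [0,0,0.005],"turn": [0,0,0],"fingers": 0.8},
  ],
)

```text
clock: 10.85
position: [0.5725, -0.179, 0.0867]
ee_rot: [0.36, 0.933, -0.0, -0.0]
ft_force: [0.2, -0.9, -3.0]
grip_width: 0.32
grasp_force: 38.8
```

Scaled: 0.0012 m / 0.6 = 0.002, 0.001 m / 0.6 = 0.0017.

Emit:
move_arm(
  plan=[
    {"delta_pos": [0,0,0.0008],"turn": [0,0,0],"fingers": 0.8},
    {"delta_pos": [0,0,0.0017],"turn": [0,0,0],"fingers": 0.8},
    {"delta_pos": [0,0,0.002],"turn": [0,0,0],"fingers": 0.8},
    {"delta_pos": [0,0,0.002],"turn": [0,0,0],"fingers": 0.8},
  ],
)

```text
clock: 11.35
position: [0.5726, -0.179, 0.0857]
ee_rot: [0.36, 0.933, -0.0, 0.0]
ft_force: [-0.8, -0.4, -1.1]
grip_width: 0.325
grasp_force: 39.0
```

Scaled: 0.0008 m / 0.6 = 0.0013, 0.0006 m / 0.6 = 0.001.

Emit:
move_arm(
  plan=[
    {"delta_pos": [0,0,0.0005],"turn": [0,0,0],"fingers": 0.8},
    {"delta_pos": [0,0,0.001],"turn": [0,0,0],"fingers": 0.8},
    {"delta_pos": [0,0,0.0013],"turn": [0,0,0],"fingers": 0.8},
    {"delta_pos": [0,0,0.0013],"turn": [0,0,0],"fingers": 0.8},
  ],
)

```text
clock: 11.85
position: [0.5726, -0.1791, 0.0856]
ee_rot: [0.36, 0.933, -0.0, 0.0]
ft_force: [-4.6, 0.4, 8.0]
grip_width: 0.327
grasp_force: 39.8
```

Firm contact of about 10 N at the expected home height. I'll release and rise.

Scaled: -0.12 m / 0.6 = -0.2, -0.09 m / 0.6 = -0.15.

Emit:
move_arm(
  plan=[
    {"delta_pos": [0,0,-0.0005],"turn": [0,0,0],"fingers": 0.8},
    {"delta_pos": [0,0,-0.0005],"turn": [0,0,0],"fingers": 0.5},
    {"delta_pos": [0,0,-0.0005],"turn": [0,0,0],"fingers": 0.3},
    {"delta_pos": [0,0,-0.0005],"turn": [0,0,0],"fingers": 0.3},
    {"delta_pos": [0,0,-0.0005],"turn": [0,0,0],"fingers": 0.3},
    {"delta_pos": [0,0,-0.0333],"turn": [0,0,0],"fingers": 0.3},
    {"delta_pos": [0,0,-0.0833],"turn": [0,0,0],"fingers": 0.3},
    {"delta_pos": [0,0,-0.15],"turn": [0,0,0],"fingers": 0.3},
    {"delta_pos": [0,0,-0.2],"turn": [0,0,0],"fingers": 0.3},
    {"delta_pos": [0,0,-0.2],"turn": [0,0,0],"fingers": 0.3},
    {"delta_pos": [0,0,-0.2],"turn": [0,0,0],"fingers": 0.3},
  ],
)

```text
clock: 13.22
position: [0.5724, -0.179, 0.2051]
ee_rot: [0.36, 0.933, -0.0, 0.0]
ft_force: [0.0, -0.2, -0.6]
grip_width: 0.702
grasp_force: 0.0
```

```bash
python3 - <<'E'
from h import *
c=snap('wrist','w6');print(c['obs']['position'])
im=c['color'][60:300,100:412,::-1]
cv2.imwrite('pics/w6c.png',cv2.resize(im,None,fx=2.5,fy=2.5,interpolation=cv2.INTER_CUBIC))
# height map above bench of pixels near bore
H=[]
for v in range(40,330,2):
    for u in range(120,400,2):
        p=w(c,u,v); r=np.hypot(p[0]-.5732,p[1]+.1792)
        if .021<r<.031: H.append(np.r_[p,r])
H=np.array(H);m=(H[:,2]>.045)&(H[:,2]<.08);print(len(H),np.percentile(H[:,2],[5,25,50,75,95]).round(4))
E
```

```text
[ 0.5724041  -0.17903703  0.20507531]
1060 [0.0573 0.0592 0.234  0.2708 0.2762]
```

View pics/w6c.png

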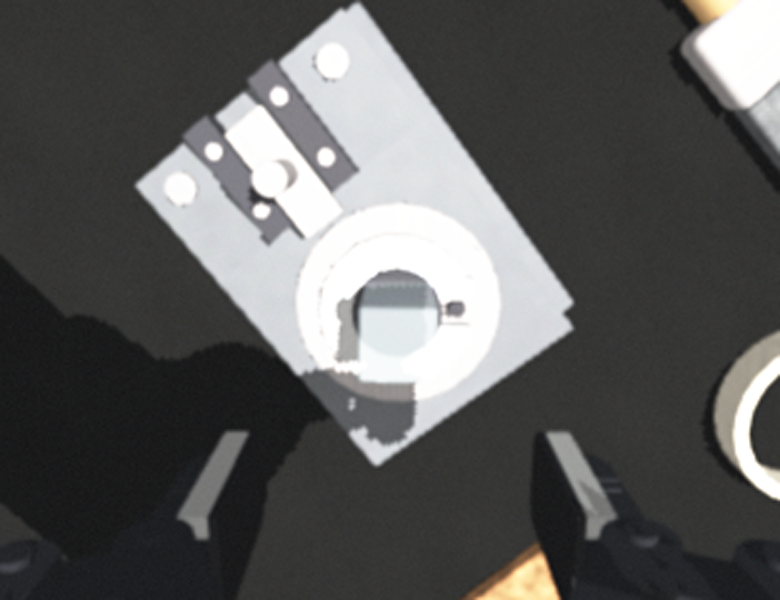

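The holder is seated: the flange top measures about 58 mm, and the pin is visible inside the notch at crop (455,310). The bolt post is at (271,176).

```bash
python3 - <<'E'
from h import *
c=load('w6')
p=w(c,100+271/2.5-.3,60+178/2.5-.3,.098);print('post',p)
b=np.array([.5732,-.1792,0])
q=p-b;print(np.hypot(*q[:2]),np.arctan2(-q[1],-q[0]))
R=Ro.from_quat(c['obs']['ee_rot']).as_matrix()
h=-.078;hx=np.array([np.cos(h),np.sin(h),0])
s=p-hx*.033;s[2]=.2051
print('start',s,'delta tool',R.T@(s-c['obs']['position']),'turn',-( np.pi+h-np.arctan2(R[1,0],R[0,0])))
E
```

```text
post [ 0.50186635 -0.17349514  0.098     ]
0.07156140622011 -0.07980446932697648
start [ 0.46896669 -0.17092375  0.2051    ] delta tool [ 8.21222695e-02 -6.34117963e-02 -4.50613841e-05] turn -0.6578116009464758
```

Scaled: 0.118 m / 0.6 = 0.1967, 0.078 m / 0.6 = 0.13, -0.658 rad / 6.2832 = -0.1047.

Emit:
move_arm(
  plan=[
    {"delta_pos": [0.0333,-0.025,0],"turn": [0,0,-0.0207],"fingers": 1.0},
    {"delta_pos": [0.0667,-0.05,0],"turn": [0,0,-0.0446],"fingers": 1.0},
    {"delta_pos": [0.1,-0.0783,0],"turn": [0,0,-0.0684],"fingers": 1.0},
    {"delta_pos": [0.13,-0.1,0],"turn": [0,0,-0.0907],"fingers": 1.0},
    {"delta_pos": [0.1367,-0.1058,0],"turn": [0,0,-0.1047],"fingers": 1.0},
    {"delta_pos": [0.1367,-0.1058,0.05],"turn": [0,0,-0.1047],"fingers": 1.0},
    {"delta_pos": [0.1367,-0.1058,0.1083],"turn": [0,0,-0.1047],"fingers": 1.0},
    {"delta_pos": [0.1367,-0.1058,0.1583],"turn": [0,0,-0.1047],"fingers": 1.0},
    {"delta_pos": [0.1367,-0.1058,0.19],"turn": [0,0,-0.1047],"fingers": 1.0},
    {"delta_pos": [0.1367,-0.1058,0.1967],"turn": [0,0,-0.1047],"fingers": 1.0},
    {"delta_pos": [0.1367,-0.1058,0.1967],"turn": [0,0,-0.1047],"fingers": 1.0},
  ],
)

```text
clock: 14.65
position: [0.4695, -0.1711, 0.0873]
ee_rot: [0.039, 0.999, -0.0, 0.0]
ft_force: [0.6, 0.9, 0.9]
grip_width: 0.003
grasp_force: 0.0
```

Scaled: -0.038 m / 0.6 = -0.0633, -0.036 m / 0.6 = -0.06.

Emit:
move_arm(
  plan=[
    {"delta_pos": [-0.01,0,0],"turn": [0,0,0],"fingers": 1.0},
    {"delta_pos": [-0.02,0,0],"turn": [0,0,0],"fingers": 1.0},
    {"delta_pos": [-0.0267,0,0],"turn": [0,0,0],"fingers": 1.0},
    {"delta_pos": [-0.0333,0,0],"turn": [0,0,0],"fingers": 1.0},
    {"delta_pos": [-0.04,0,0],"turn": [0,0,0],"fingers": 1.0},
    {"delta_pos": [-0.0467,0,0],"turn": [0,0,0],"fingers": 1.0},
    {"delta_pos": [-0.0533,0,0],"turn": [0,0,0],"fingers": 1.0},
    {"delta_pos": [-0.06,0,0],"turn": [0,0,0],"fingers": 1.0},
    {"delta_pos": [-0.0633,0,0],"turn": [0,0,0],"fingers": 1.0},
    {"delta_pos": [-0.0633,0,0],"turn": [0,0,0],"fingers": 1.0},
  ],
)

```text
clock: 15.9
position: [0.5074, -0.174, 0.0868]
ee_rot: [0.039, 0.999, 0.0, 0.0]
ft_force: [-0.4, -0.9, 0.3]
grip_width: 0.0
grasp_force: 0.0
```

Scaled: -0.003 m / 0.6 = -0.005, -0.002 m / 0.6 = -0.0033.

Emit:
move_arm(
  plan=[
    {"delta_pos": [-0.0017,0,0],"turn": [0,0,0],"fingers": 1.0},
    {"delta_pos": [-0.0033,0,0],"turn": [0,0,0],"fingers": 1.0},
    {"delta_pos": [-0.005,0,0],"turn": [0,0,0],"fingers": 1.0},
  ],
)

```text
clock: 16.27
position: [0.5086, -0.1741, 0.0866]
ee_rot: [0.039, 0.999, 0.0, -0.002]
ft_force: [-12.1, 2.3, 8.2]
grip_width: -0.003
grasp_force: 6.1
```

The end stop is felt at 12 N. I'll back off and check.

Scaled: -0.12 m / 0.6 = -0.2, -0.09 m / 0.6 = -0.15.

Emit:
move_arm(
  plan=[
    {"delta_pos": [0.0083,0,0],"turn": [0,0,0],"fingers": 1.0},
    {"delta_pos": [0.025,0,0],"turn": [0,0,0],"fingers": 1.0},
    {"delta_pos": [0.05,0,0],"turn": [0,0,0],"fingers": 1.0},
    {"delta_pos": [0.05,0,-0.0667],"turn": [0,0,0],"fingers": 1.0},
    {"delta_pos": [0,0,-0.15],"turn": [0,0,0],"fingers": 1.0},
    {"delta_pos": [-0.05,0,-0.2],"turn": [0,0,0],"fingers": 1.0},
    {"delta_pos": [-0.05,0,-0.2],"turn": [0,0,0],"fingers": 1.0},
    {"delta_pos": [-0.05,0,-0.2],"turn": [0,0,0],"fingers": 1.0},
  ],
)

```text
clock: 17.27
position: [0.5388, -0.1765, 0.206]
ee_rot: [0.039, 0.999, 0.0, -0.001]
ft_force: [0.4, -0.0, -0.1]
grip_width: 0.002
grasp_force: 0.0
```

```bash
python3 - <<'E'
from h import *
c=snap('wrist','w7');print(c['obs']['position'],c['obs']['ft_force'])
im=c['color'][0:300,80:440,::-1]
cv2.imwrite('pics/w7c.png',cv2.resize(im,None,fx=2,fy=2,interpolation=cv2.INTER_CUBIC))
E
```

```text
[ 0.53879239 -0.17646974  0.20600653] [ 0.37976178 -0.04837029 -0.1164755 ]
```

View pics/w7c.png

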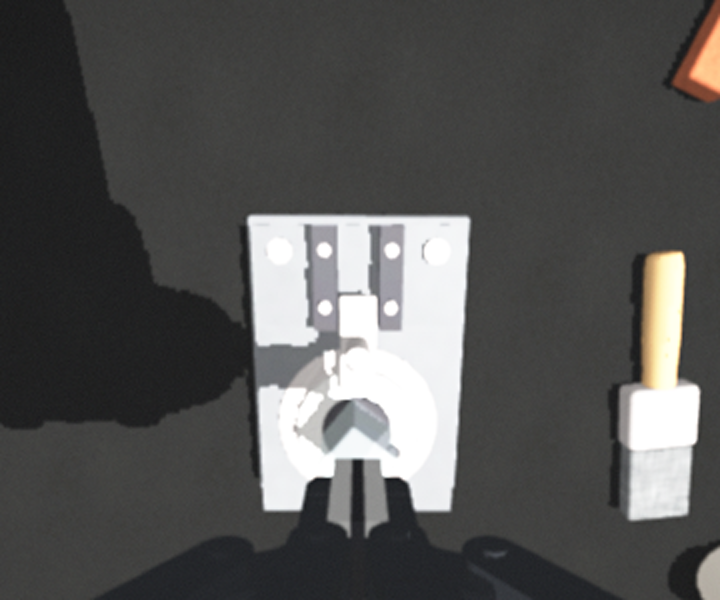

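The bolt has advanced over the flange, with the post at crop (357,357). The holder stands seated and the other items look undisturbed.

```bash
python3 - <<'E'
from h import *
c=load('w7')
p=w(c,80+357/2-.25,357/2-.25,.098);print(np.hypot(*(p-[.5732,-.1792,0])[:2]))
from workcell import hand_in
print(hand_in())
E
```

```text
0.04951661954690357
the job is handed in; nothing more can be done
None
```

The job is handed in, and no score came back. The holder is seated home with the notch over the drive pin (about 10 N contact), the bolt is pushed in to its stop at roughly 22–24 mm, and the arm is clear of everything.

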